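# Seat a window's retaining ring with a two-pin spanner

### The job

The retaining ring over the window of the round sample cell is still loose. Take the two-pin spanner that fits it from the rack, set its pins fully into the ring's two holes and turn the ring clockwise, seen from above, right home against its stop, where the ring's mark meets the mark on the rim. Then stand that spanner back upright in its empty place in the rack and let go; turn the ring only with the spanner, and leave the other spanner, the beakers and the petri dishes where they are.

Things in the scene. Friction and masses are not known exactly. Their poses are not given: they have to be found in the camera images.
- ring_face (a point): Centre of the retaining ring's level upper face, 38 mm above the bench. Steel ring 79 mm across with a 31 mm window, recessed 12 mm below the rim of the cell's 80 mm bore. Two round blind holes, 12 mm across, 13 mm deep, at this frame's y = +-24 mm. Frame turns with the ring; z up.
- cell: Round aluminium sample cell, 108 mm across, 50 mm high, on a 124 mm square flange fixed to the bench. Origin at the centre of its underside, z up. A black mark on its rim lies on its -x side (towards the robot).
- ring (a joint): Turn of the ring, rad, growing clockwise seen from above. Stiff friction (about 0.12 N m): it stays where it is left. Starts between 0 and 0.4; the stop (home) is at 1.20, where the ring's black mark meets the rim's.
- spanner_large_center (a point): Larger spanner (fits the ring), upright: flat T-grip 60 mm long (y), 14 thick (x), 34 high, its middle 28 mm above this point; 12 mm stem; crossbar 64 (y) x 28 x 10 mm; under it two pins, 8 mm across, tapered tips, 11 mm long, at y = +-24 mm. 0.2 kg, 90 mm high. Point: its centre, 45 mm above the pin tips, 34 above the bar's underside; z up. Same after half a turn.
- spanner_small_center (a point): Smaller spanner (does not fit), upright: flat T-grip 40 mm long (y), 14 thick (x), 34 high, its middle 28 mm above this point; 12 mm stem; crossbar 42 (y) x 28 x 10 mm; under it two pins, 8 mm across, tapered tips, 11 mm long, at y = +-14 mm. 90 mm high. Point: its centre, 45 mm above the pin tips, 34 above the bar's underside; z up. Same after half a turn.
- rack: Grey rack fixed to the bench, 70 x 200 mm, origin at its underside's centre, z up. Compartments at y = +-50 mm, 94 mm long, floor at 20 mm, walls to 30 mm; each floor has a slot 16 (x) x 66 (y) mm, 16 deep. One spanner stands in each (which varies): bar flat on the floor, pins hanging in the slot, centre 54 mm above the bench.
- beaker_250: Glass beaker, 68 x 74 x 93 mm, bystander at the back; origin under its centre.
- steel_beaker: Steel beaker, 70 mm across, 116 mm high, bystander to the left of the cell; origin under its centre.
- petri_2: Upper of two stacked petri dishes, 105 mm across, 13 mm high each, bystander left of the cell; origin under its centre.
Mind the look-alikes: they are no part of the job. What is shaped like the part that bears spanner_large_center but green or purple is not meant.

How it is judged:
By the outcome, as a careful person would: the job done as asked, in the order asked, and still so for the second after the job is handed in, with the robot touching nothing.
It also fails if it takes over 61 s, if anything falls off the work surface, if the arm or the gripper's body presses on something with over 40 N, if the wrist force passes 120 N, or if a joint passes its speed limit or range.

### The arm

A 6-joint arm with a two-finger parallel gripper is mounted at the origin on a cart in front of the work surface, level with it; the furniture and walls round the work are solid. World frame = base frame: x ahead of the robot, y to its left, z up, the work surface at z = 0. Lengths are in m, angles in rad, forces in N, time in s.
With the tool pointing down it reaches from about 0.375 to 0.975 m from the base axis. Payload 3.8 kg.
Tool frame: the origin (TCP) lies on the centre line of the jaws, within the pads' length; the fingertips stand 14 mm ahead of it and the grasp point (between the pads) lies 5 mm behind it (bot.finger_overhang is the distance from the TCP to the fingertips, in m); y points along the fingers, x is the direction in which the jaws open and shut, and the axes are right-handed (so a half turn about y gives the same grasp; the last joint's range is limited). The gripper opens to 85 mm and grips with 20 to 120 N. Pads are 22 mm wide; open, the fingers measure 114 mm over their backs; the gripper's body (76 mm by 85 mm) begins 54 mm behind the grasp point. The pads swing forward as they close: fully open they stand 13 mm farther back than shut.
Start: joints at [-1.183, 0.264, 1.604, -0, 1.274, -0.037], TCP at [0.278, -0.615, 0.245] pointing down, gripper open.
Joint ranges: [-2.63, 2.63], [-0.94, 2.18], [0.31, 2.57], [-1.31, 4.45], [0, 2.66], [-2.55, 2.55]. Speed limits (rad/s): [2.57, 2.57, 3.14, 3.14, 3.14, 3.14].

### API

Orientations are given as a rotation vector (axis times angle).
In Python, from workcell import readout, read_camera, bot, spotter gives the robot as it stands.
- The arm moves only by the tool jog_arm, never from a script. Its argument "increments" is a list of rows, each a list of 7 numbers: the shift along the tool's x, y, z in m, then the turn, a rotation vector about the tool's x, y, z in rad, then the opening, from 0 (shut) to 1 (fully open). A call has 1 to 10 rows; each row shifts and turns the pose as measured when the row begins, along the tool's axes as they then stand; what a row does not reach is not made up. A row lasts 1/8 s, in which the tool goes at most 62.5 mm and 10.7 degrees, less where a joint would pass 70% of its speed; a pose out of reach is approached as far as the arm can. A call with a gripper value outside its range is refused whole. The fingers move at their own pace and stop on an object; "force" is the grip in N (left out, the last holds). Time passes only in rows, so rows that do not move let the fingers close. It gives the time, the measured TCP pose, the force and the opening at its end, in the units of the state.
- readout.read_state(): the state, without advancing time (a new reading comes with each control period).
- read_camera(name): name is "scene" or "top"; returns a dict with "img" (384x512x3 uint8, blue, green, red), "range_z" (384x512 float32, m along the optical axis (not along the pixel's ray), 0 where there is no reading), "fx", "fy", "cx", "cy" (pixels), "distortion" ([k1, k2, p1, p2, k3] as OpenCV has them; the pictures are not rectified), "world_from_camera" (4x4, takes a point from camera to world coordinates). Camera axes: x right, y down, z forward; pixel columns grow to the right and rows downward; lengths in m; the calibration is good to about 2 mm. A picture is of the moment at which its call begins.
- bot.finish_job(): hands the job in, once; it reports no verdict.
Trained networks look in a picture, given as the dict that the camera call returned (one of the last four; its "shot" number tells which), for a name from the list of things; names that differ only in an ending like _2 or _b are one class to them, and where a whole thing is asked for, a point or a joint stands for the part that bears it (a point fixed in the world has none). Each returns a list of dicts, best first, with "p" (0 to 1); they miss things now and then, are a little off and sometimes report something else, mostly with a low value. They report only what shows in the picture. A call takes as long as a camera call. They do not tell look-alikes from the thing itself.
- spotter.masks_of(picture, thing): "mask" (384x512 bool, what is visible of it) and "location" ([column, row] in pixels, amid what is visible of it).
- spotter.spot_point(picture, thing): "location" ([column, row] in pixels: a listed point, or the origin of a listed thing).
The state is a dict: "time": time; "q": joint angles; "joint_vel": joint speeds; "joint_torque": joint torques, N m; "tool_pos": TCP position; "tcp_rot": TCP orientation; "wrist_force": force on the tool from outside, world axes, zero at the start; "torque": the same for the moment, N m; "width": opening from 0.0 (shut) to 1.0 (fully open).
Only numpy, scipy, OpenCV 4.12 (cv2) and the standard library are available. Lean on these libraries where they do the work, as an engineer would, in place of code of your own. Each camera call takes 0.05 s, during which the arm holds its last target. There are 200 camera calls.

## Working session

There is one attempt and no reset: what is moved stays moved. The work goes in short steps, Python scripts to look and compute and a tool call to move; the robot and the scene stay as the last step left them, time stands still between calls to the robot, and variables do not carry over. Pictures are saved under pics/ and viewed, about 8 in all and at most 12, crops included, and the job is handed in when it is done.

Besides the shell and the picture viewer there is one more tool, called after "Call:" by a JSON object that holds its "op" and its "data", one argument or row to a line. jog_arm: Moves the arm, as the interface text tells. Its arguments: {"type":"object","properties":{"increments":{"type":"array"},"force":{"type":"number"}},"required":["increments"]}

```bash
mkdir -p pics; cat > h.py <<'E'
import numpy as np, cv2
from workcell import readout, read_camera, bot, spotter
def world(p,uv,z=None,plane=None):
    """pixels -> world; z from range image or intersect plane height"""
    K=np.array([[p['fx'],0,p['cx']],[0,p['fy'],p['cy']],[0,0,1.]]);D=np.array(p['distortion'],float)
    uv=np.atleast_2d(np.asarray(uv,float))
    n=cv2.undistortPoints(uv.reshape(-1,1,2),K,D).reshape(-1,2)
    r=np.c_[n,np.ones(len(n))];T=p['world_from_camera']
    if plane is None:
        d=p['range_z'][uv[:,1].round().astype(int),uv[:,0].round().astype(int)]
    else:
        rw=r@T[:3,:3].T; d=(plane-T[2,3])/rw[:,2]
    return (r*np.asarray(d)[:,None])@T[:3,:3].T+T[:3,3]
def maskpts(p,m,zlo,zhi):
    v,u=np.nonzero(m&(p['range_z']>0)); w=world(p,np.c_[u,v]); k=(w[:,2]>zlo)&(w[:,2]<zhi); return w[k]
E
python3 - <<'E'
from h import *
for c in ['scene','top']:
    p=read_camera(c); cv2.imwrite(f'pics/{c}0.png',p['img'])
    print(c,p['world_from_camera'].round(3).tolist(),p['fx'])
    for n,h in [('ring_face',.038),('cell',0),('spanner_large_center',.054),('spanner_small_center',.054),('rack',0),('beaker_250',0),('steel_beaker',0),('petri_2',.013)]:
        for s in spotter.spot_point(p,n)[:3]: print(n,round(s['p'],2),np.round(s['location']),world(p,s['location'],plane=h)[0].round(4))
s=readout.read_state();print(s)
E
```

```text
scene [[0.422, -0.454, 0.785, -0.167], [-0.906, -0.195, 0.375, -0.364], [-0.017, -0.869, -0.494, 0.512], [0.0, 0.0, 0.0, 1.0]] 351.46161745606963
ring_face 0.71 [203. 207.] [0.4548 0.0804 0.038 ]
ring_face 0.36 [129. 206.] [0.3823 0.2637 0.038 ]
cell 0.62 [207. 216.] [0.4712 0.0822 0.    ]
spanner_large_center 0.96 [314. 262.] [ 0.3477 -0.2407  0.054 ]
spanner_large_center 0.89 [287. 214.] [ 0.4874 -0.1332  0.054 ]
spanner_large_center 0.62 [359. 204.] [ 0.5974 -0.2799  0.054 ]
spanner_small_center 0.68 [333. 228.] [ 0.4736 -0.2473  0.054 ]
rack 0.85 [311. 239.] [ 0.4858 -0.1964  0.    ]
beaker_250 0.97 [341. 199.] [ 0.6962 -0.2184  0.    ]
steel_beaker 0.97 [175. 179.] [0.6085 0.2865 0.    ]
petri_2 0.39 [126. 206.] [0.4076 0.3051 0.013 ]
top [[-0.12, -0.969, 0.218, 0.311], [-0.993, 0.118, -0.021, -0.016], [-0.005, -0.219, -0.976, 1.105], [0.0, 0.0, 0.0, 1.0]] 436.99660358241937
cell 0.64 [209. 231.] [0.4734 0.0986 0.    ]
spanner_large_center 0.75 [346. 259.] [ 0.3603 -0.2251  0.054 ]
spanner_large_center 0.62 [345. 161.] [ 0.6004 -0.2634  0.054 ]
spanner_large_center 0.57 [388. 19
[... 266 characters left out ...]
 263.] [0.4174 0.3097 0.013 ]
{'time': 0.9, 'q': array([-1.18287857e+00,  2.63890749e-01,  1.60398940e+00,  2.09212360e-06,
        1.27368445e+00, -3.68744743e-02]), 'joint_vel': array([ 8.99185135e-04,  8.33364976e-04,  8.76717132e-04, -1.40830820e-04,
       -5.37477419e-04, -6.29577893e-05]), 'joint_torque': array([ 9.57558332e-04, -5.15044713e+01, -3.67733860e+01,  4.89634488e-06,
        7.51171046e-04, -1.14754209e-05]), 'tool_pos': array([ 0.27820546, -0.61500743,  0.24529169]), 'tcp_rot': array([-1.3807406 ,  0.89084371, -0.89088339]), 'wrist_force': array([ 0.03170355,  1.32330555, -0.36958962]), 'torque': array([-0.03035229, -0.03945866,  0.0111397 ]), 'width': 0.9992543202011734}
```

View pics/scene0.png

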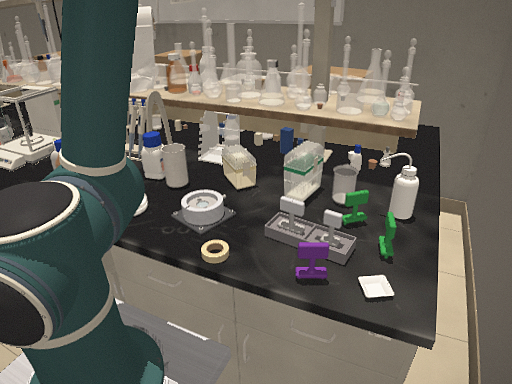

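View pics/top0.png

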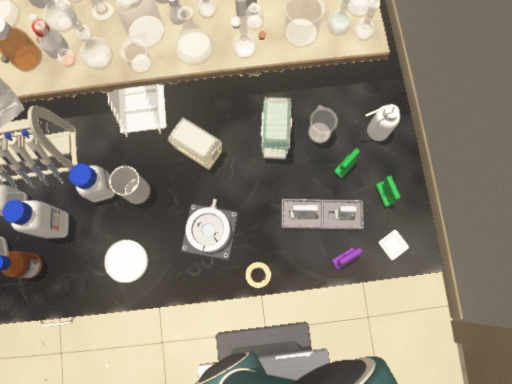

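The scene shows the cell at about (203,207) and the rack at (311,239); the top view has the cell at (209,231) and the rack at (322,214). The two rack spanners are at top (303,211) and (345,213), and the green and purple ones are decoys. Next I'll measure them from depth.

```bash
python3 - <<'E'
from h import *
from scipy.spatial.transform import Rotation as R
s=readout.read_state();print(R.from_rotvec(s['tcp_rot']).as_matrix().round(3).tolist())
for c,b in [('top',(270,370,185,240)),('scene',(260,360,190,270))]:
    p=read_camera(c); m=np.zeros((384,512),bool); m[b[2]:b[3],b[0]:b[1]]=1
    hsv=cv2.cvtColor(p['img'],cv2.COLOR_BGR2HSV); g=m&(hsv[...,1]<60)
    w=maskpts(p,g,.066,.10)
    w=w[(w[:,0]>.4)&(w[:,0]<.56)&(w[:,1]<-.08)&(w[:,1]>-.31)]
    rk=maskpts(p,g,.026,.034)
    rk=rk[(rk[:,0]>.4)&(rk[:,0]<.56)]
    print(c,'rack rim',cv2.minAreaRect(rk[:,:2].astype(np.float32)*1000),len(rk))
    _,l,cen=cv2.kmeans(w[:,:2].astype(np.float32),2,None,(3,50,1e-6),5,cv2.KMEANS_PP_CENTERS)
    for i in (0,1):
        q=w[l[:,0]==i]; print(len(q),cv2.minAreaRect(q[:,:2].astype(np.float32)*1000),q[:,2].max().round(4),np.median(q[:,2]).round(4))
        t=q[q[:,2]>.088]; print('  top',len(t),t.mean(0).round(4) if len(t) else '',cv2.minAreaRect(t[:,:2].astype(np.float32)*1000) if len(t)>3 else '')
    if c=='top':
        a=p['img'][195:270,170:250]; d=p['img'][190:240,270:375]
        A=cv2.resize(a,None,fx=7,fy=7,interpolation=cv2.INTER_CUBIC); cv2.imwrite('pics/cell_top.png',A)
        # cell rim circle
        mm=np.zeros((384,512),bool); mm[195:270,170:250]=1
        cr=maskpts(p,mm,.046,.054); cr=cr[np.hypot(cr[:,0]-.475,cr[:,1]-.095)<.08]; print('rim',cr.mean(0),cv2.minEnclosingCircle(cr[:,:2].astype(np.float32)*1000),len(cr))
    else:
        a=p['img'][180:240,165:240]; cv2.imwrite('pics/cell_scene.png',cv2.resize(a,None,fx=7,fy=7,interpolation=cv2.INTER_CUBIC))
A=cv2.imread('pics/cell_top.png');
E
```

```text
[[0.412, 0.0, 0.911], [-0.911, -0.0, 0.412], [0.0, -1.0, 0.0]]
top rack rim ((480.581787109375, -189.2596435546875), (201.79965209960938, 73.05821228027344), 81.73501586914062) 622
110 ((473.1208190917969, -240.13693237304688), (39.301788330078125, 13.168132781982422), 82.4182357788086) 0.1 0.0968
  top 77 [ 0.4726 -0.2411  0.0972] ((473.1494140625, -239.92198181152344), (38.8681526184082, 13.168132781982422), 82.4182357788086)
158 ((488.0103759765625, -141.2310333251953), (60.18614196777344, 13.227794647216797), 81.57247161865234) 0.1 0.0967
  top 117 [ 0.4872 -0.1412  0.0973] ((487.9531555175781, -141.686767578125), (59.26332092285156, 13.204875946044922), 81.6277847290039)
rim [0.47246799 0.09694843 0.0504153 ] ((473.6435241699219, 97.21739196777344), 54.196258544921875) 671
scene rack rim ((477.5013122558594, -192.21221923828125), (203.82772827148438, 75.41641235351562), 81.65393829345703) 614
338 ((483.2463684082031, -145.35159301757812), (60.4064826965332, 15.395678520202637), 82.84498596191406) 0.0978 0.085
  top 140 [ 0.4816 -0.1462  0.0937] ((483.96307373046875, -145.43177795410156), (60.448211669921875, 14.635945320129395), 81.92369842529297)
261 ((469.6645812988281, -243.11688232421875), (38.530433654785156, 15.885809898376465), 82.89582824707031) 0.0994 0.086
  top 117 [ 0.4673 -0.2437  0.0948] ((469.6885681152344, -242.92457580566406), (38.1428337097168, 15.885809898376465), 82.89582824707031)
```

View pics/cell_top.png

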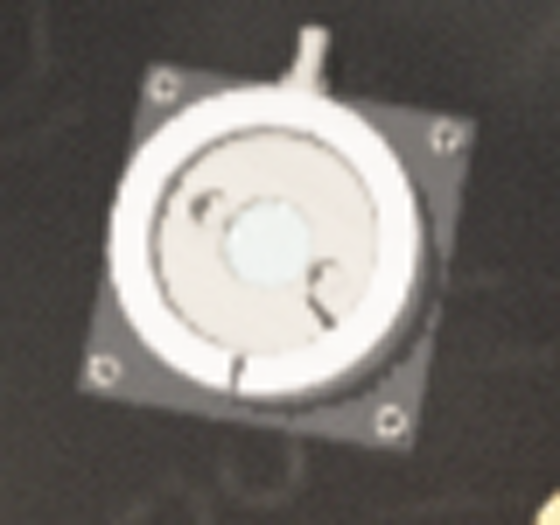

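The top crop shows the holes at about (208,205) and (325,272). The ring mark is at (322,310) and the rim mark at (237,370), so about 51° clockwise remains. The larger spanner is in the left (+y) compartment at about (0.487,-0.142).

```bash
cat >> h.py <<'E'
from scipy.spatial.transform import Rotation as R
def Rdown(yaw):  # tool x at yaw (deg), tool y down
    a=np.radians(yaw); x=[np.cos(a),np.sin(a),0]; y=[0,0,-1.]; return np.array([x,y,np.cross(x,y)]).T
def plan(pos,yaw,n,g):
    s=readout.read_state(); P=np.array(s['tool_pos']); M=R.from_rotvec(s['tcp_rot']).as_matrix(); G=Rdown(yaw)
    print('at',P.round(4),'yaw',np.degrees(np.arctan2(M[1,0],M[0,0])).round(2),'F',s['wrist_force'].round(1),'w',round(s['width'],3),'t',s['time'],'q6',s['q'][5].round(2))
    out=[]
    for k in range(n,0,-1):
        d=np.round(M.T@(np.array(pos)-P)/k,4); r=np.round(R.from_matrix(M.T@G).as_rotvec()/k,3)
        P=P+M@d; M=M@R.from_rotvec(r).as_matrix(); out.append([*map(float,d),*map(float,r),g])
    print(out)
E
python3 - <<'E'
from h import *
p=read_camera('top')
f=lambda U,V:[(U+.5)/7-.5+170,(V+.5)/7-.5+195]
w=world(p,[f(208,205),f(325,272)],plane=.038); mk=world(p,[f(322,310)],plane=.038)[0]; rm=world(p,[f(237,370)],plane=.05)[0]
print(w.round(4),w.mean(0).round(4),np.degrees(np.arctan2(*(w[0]-w[1])[[1,0]])))
c=np.array([.4736,.0972]); an=lambda a:np.degrees(np.arctan2(a[1]-c[1],a[0]-c[0]))
print('marks',an(mk),an(rm))
p=read_camera('scene'); m=np.zeros((384,512),bool); m[180:240,165:240]=1
cr=maskpts(p,m,.047,.054); print('scene rim',cv2.minEnclosingCircle(cr[:,:2].astype(np.float32)*1000))
plan([.486,-.143,.17],-8.4,10,1.0)
E
```

```text
[[0.4894 0.117  0.038 ]
 [0.4608 0.0783 0.038 ]] [0.4751 0.0976 0.038 ] 53.57505520692495
marks -147.44645992569392 163.03704177946742
scene rim ((469.78399658203125, 93.47950744628906), 53.790367126464844)
at [ 0.2782 -0.615   0.2453] yaw -65.66 F [-0.5  0.2  0.1] w 1.003 t 1.1 q6 -0.04
[[-0.0344, 0.0075, 0.0384, 0.0, -0.1, 0.0, 1.0], [-0.0304, 0.0075, 0.0416, 0.0, -0.1, 0.0, 1.0], [-0.0261, 0.0075, 0.0445, 0.0, -0.1, 0.0, 1.0], [-0.0216, 0.0075, 0.0469, 0.0, -0.1, 0.0, 1.0], [-0.0168, 0.0075, 0.0488, 0.0, -0.1, 0.0, 1.0], [-0.0118, 0.0076, 0.0502, 0.0, -0.1, 0.0, 1.0], [-0.0068, 0.0075, 0.0511, 0.0, -0.1, 0.0, 1.0], [-0.0016, 0.0076, 0.0515, 0.0, -0.1, 0.0, 1.0], [0.0035, 0.0075, 0.0515, 0.0, -0.1, 0.0, 1.0], [0.0087, 0.0076, 0.0508, 0.0, -0.099, -0.0, 1.0]]
```

Call:
{"op": "jog_arm", "data": {
  "increments": [
    [-0.034,0.0075,0.038,0,-0.1,0,1],
    [-0.03,0.0075,0.042,0,-0.1,0,1],
    [-0.026,0.0075,0.0445,0,-0.1,0,1],
    [-0.022,0.0075,0.047,0,-0.1,0,1],
    [-0.017,0.0075,0.049,0,-0.1,0,1],
    [-0.012,0.0075,0.05,0,-0.1,0,1],
    [-0.007,0.0075,0.051,0,-0.1,0,1],
    [-0.002,0.0075,0.0515,0,-0.1,0,1],
    [0.0035,0.0075,0.0515,0,-0.1,0,1],
    [0.009,0.0075,0.051,0,-0.1,0,1]
  ]
}}

```text
time: 2.35
tool_pos: [0.4858, -0.1316, 0.1699]
tcp_rot: [-1.575, 0.089, -0.101]
wrist_force: [0.6, 0.1, -0.3]
width: 0.998
```

```bash
python3 -c "
from h import *
plan([.486,-.1435,.15],-8.4,3,1.0)"
```

```text
at [ 0.4858 -0.1316  0.1699] yaw -6.93 F [ 0.6  0.1 -0.3] w 0.998 t 2.35 q6 -0.19
[[0.0005, 0.0067, -0.0039, 0.002, 0.009, 0.003, 1.0], [0.0005, 0.0066, -0.0039, 0.002, 0.008, 0.003, 1.0], [0.0006, 0.0067, -0.0039, 0.002, 0.009, 0.003, 1.0]]
```

Call:
{"op": "jog_arm", "data": {
  "increments": [
    [0.001,0.007,-0.006,0.003,0.013,0.004,1],
    [0.0005,0.007,-0.006,0.003,0.013,0.004,1],
    [0,0,0,0,0,0,1],
    [0,0,0,0,0,0,1]
  ]
}}

```text
time: 2.85
tool_pos: [0.4861, -0.1431, 0.1553]
tcp_rot: [-1.567, 0.114, -0.114]
wrist_force: [-0.5, 0.2, -0.5]
width: 1.0
```

```bash
python3 -c "
from h import *
plan([.486,-.1435,.077],-8.4,5,1.0)"
```

```text
at [ 0.4861 -0.1431  0.1553] yaw -8.34 F [-0.5  0.2 -0.5] w 1.0 t 2.85 q6 -0.19
[[-0.0, 0.0157, -0.0001, -0.0, 0.0, -0.0, 1.0], [-0.0, 0.0156, -0.0001, -0.0, 0.0, -0.0, 1.0], [-0.0, 0.0157, -0.0001, -0.0, 0.0, -0.0, 1.0], [-0.0, 0.0156, -0.0001, -0.0, 0.001, -0.0, 1.0], [-0.0, 0.0157, -0.0001, -0.001, 0.0, -0.0, 1.0]]
```

Call:
{"op": "jog_arm", "data": {
  "increments": [
    [0,0.0157,0,0,0,0,1],
    [0,0.0157,0,0,0,0,1],
    [0,0.0157,0,0,0,0,1],
    [0,0.0157,0,0,0,0,1],
    [0,0.0145,0,0,0,0,1],
    [0,0,0,0,0,0,0.6],
    [0,0,0,0,0,0,0.4],
    [0,0,0,0,0,0,0.3],
    [0,0,0,0,0,0,0.22],
    [0,0,0,0,0,0,0]
  ],
  "force": 60
}}

```text
time: 4.1
tool_pos: [0.4859, -0.1445, 0.0729]
tcp_rot: [-1.567, 0.116, -0.117]
wrist_force: [-0.4, -0.1, -2.1]
width: 0.158
```

Call:
{"op": "jog_arm", "data": {
  "increments": [
    [0,0,0,0,0,0,0],
    [0,0,0,0,0,0,0],
    [0,0,0,0,0,0,0],
    [0,0,0,0,0,0,0]
  ]
}}

```text
time: 4.6
tool_pos: [0.4856, -0.1444, 0.0727]
tcp_rot: [-1.567, 0.116, -0.117]
wrist_force: [-0.4, -0.2, -2.2]
width: 0.155
```

```bash
python3 - <<'E'
from h import *
p=read_camera('top'); cv2.imwrite('pics/grasp.png',cv2.resize(p['img'][150:280,250:420],None,fx=4,fy=4))
plan([.486,-.1435,.155],-8.4,5,0.0)
E
```

```text
at [ 0.4856 -0.1444  0.0727] yaw -8.5 F [ 0.1  0.1 -1.4] w 0.156 t 4.65 q6 -0.19
[[0.0001, -0.0165, 0.0002, -0.0, -0.0, 0.0, 0.0], [0.0, -0.0164, 0.0002, -0.0, -0.0, 0.0, 0.0], [0.0001, -0.0165, 0.0002, -0.0, -0.001, 0.0, 0.0], [0.0, -0.0164, 0.0002, -0.0, -0.0, 0.0, 0.0], [0.0001, -0.0165, 0.0002, -0.001, -0.001, 0.0, 0.0]]
```

View pics/grasp.png

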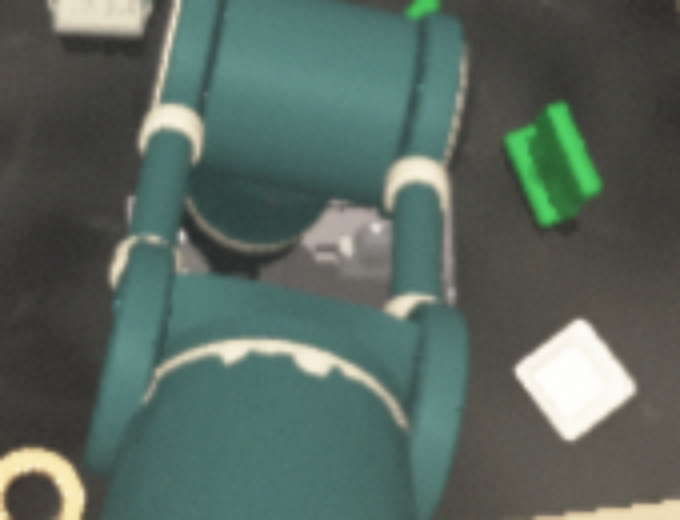

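The arm hides the spanner from the top camera. The width reads 13.3 mm, which fits the 14 mm grip. Next I'll lift.

Call:
{"op": "jog_arm", "data": {
  "increments": [
    [0,-0.01,0,0,0,0,0],
    [0,-0.018,0,0,0,0,0],
    [0,-0.018,0,0,0,0,0],
    [0,-0.018,0,0,0,0,0],
    [0,-0.015,0,0,0,0,0],
    [0,0,0,0,0,0,0]
  ]
}}

```text
time: 5.4
tool_pos: [0.4847, -0.1442, 0.1556]
tcp_rot: [-1.567, 0.117, -0.116]
wrist_force: [0.7, 0.5, -2.2]
width: 0.154
```

```bash
python3 - <<'E'
from h import *
p=read_camera('scene'); cv2.imwrite('pics/lift.png',cv2.resize(p['img'][130:270,230:400],None,fx=4,fy=4))
plan([.472,.0955,.155],-36.4,9,0.0)
E
```

```text
at [ 0.4841 -0.1439  0.1547] yaw -8.51 F [-0.7  0.3 -2.7] w 0.153 t 5.45 q6 -0.19
[[-0.0053, 0.0, 0.0261, -0.0, 0.054, -0.0, 0.0], [-0.0067, 0.0, 0.0258, -0.0, 0.054, -0.0, 0.0], [-0.008, 0.0, 0.0254, -0.0, 0.054, -0.0, 0.0], [-0.0094, 0.0, 0.0249, -0.0, 0.054, -0.001, 0.0], [-0.0107, 0.0, 0.0244, -0.0, 0.054, -0.0, 0.0], [-0.0121, 0.0, 0.0238, -0.0, 0.054, -0.001, 0.0], [-0.0133, 0.0, 0.0231, -0.0, 0.054, -0.0, 0.0], [-0.0145, 0.0, 0.0223, -0.0, 0.054, -0.001, 0.0], [-0.0157, 0.0001, 0.0215, -0.0, 0.055, -0.0, 0.0]]
```

View pics/lift.png

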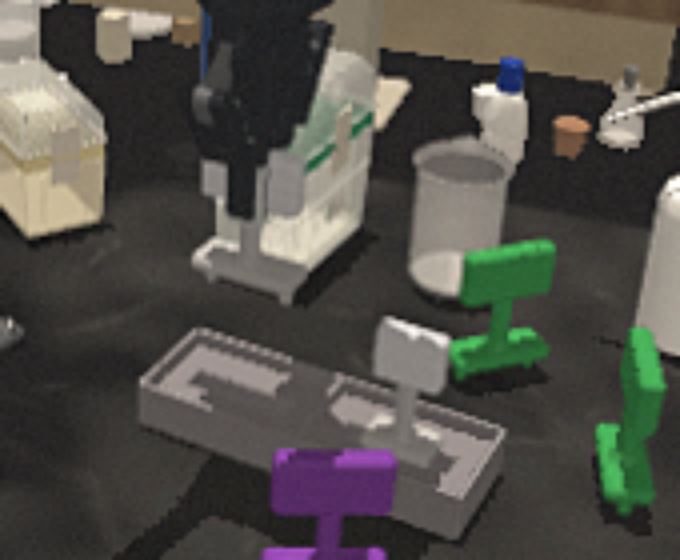

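The larger spanner has lifted cleanly: bar at about (250,275), grip centred in the fingers. The smaller spanner is undisturbed. Now I'll move over the cell.

Call:
{"op": "jog_arm", "data": {
  "increments": [
    [-0.005,0,0.026,0,0.054,0,0],
    [-0.007,0,0.026,0,0.054,0,0],
    [-0.008,0,0.0255,0,0.054,0,0],
    [-0.0095,0,0.025,0,0.054,0,0],
    [-0.011,0,0.0245,0,0.054,0,0],
    [-0.012,0,0.024,0,0.054,0,0],
    [-0.0135,0,0.023,0,0.054,0,0],
    [-0.0145,0,0.022,0,0.054,0,0],
    [-0.008,0,0.012,0,0.04,0,0],
    [0,0,0,0,0,0,0]
  ]
}}

```text
time: 6.7
tool_pos: [0.4665, 0.0906, 0.1449]
tcp_rot: [-1.517, 0.515, -0.483]
wrist_force: [-0.1, -0.2, -2.7]
width: 0.156
```

```bash
python3 - <<'E'
from h import *
plan([.472,.0955,.125],-36.4,3,0.0)
E
```

```text
at [0.4665 0.0906 0.1449] yaw -36.52 F [-0.1 -0.2 -2.7] w 0.156 t 6.7 q6 0.77
[[0.0006, 0.0066, 0.0025, 0.004, -0.001, -0.006, 0.0], [0.0006, 0.0066, 0.0024, 0.003, -0.0, -0.006, 0.0], [0.0005, 0.0066, 0.0025, 0.004, -0.001, -0.006, 0.0]]
```

Call:
{"op": "jog_arm", "data": {
  "increments": [
    [0.001,0.0075,0.0035,0.005,-0.001,-0.008,0],
    [0.0005,0.0075,0.0025,0.005,0,-0.008,0],
    [0,0.006,0.001,0.001,0,-0.002,0],
    [0,0,0,0,0,0,0],
    [0,0,0,0,0,0,0]
  ]
}}

```text
time: 7.32
tool_pos: [0.4707, 0.0934, 0.1205]
tcp_rot: [-1.514, 0.5, -0.498]
wrist_force: [0.4, -0.4, -1.6]
width: 0.156
```

```bash
python3 - <<'E'
from h import *
p=read_camera('scene'); cv2.imwrite('pics/hover.png',cv2.resize(p['img'][150:240,155:255],None,fx=7,fy=6.5,interpolation=cv2.INTER_CUBIC))
np.savez('hover.npz',**{k:p[k] for k in ('img','range_z','world_from_camera','distortion')})
t=read_camera('top'); cv2.imwrite('pics/hovertop.png',cv2.resize(t['img'][180:280,150:270],None,fx=5,fy=5))
plan([.472,.0955,.12],-36.4,2,0.0)
P=readout.read_state()['tool_pos']
# held spanner bar: depth points below grip, above cell rim
m=np.zeros((384,512),bool); m[150:240,155:255]=1
w=maskpts(p,m,P[2]-.0187-.036,P[2]-.0187-.022)
w=w[np.hypot(w[:,0]-P[0],w[:,1]-P[1])<.05]
print('bar',len(w),cv2.minAreaRect(w[:,:2].astype(np.float32)*1000))
E
```

```text
at [0.4708 0.0935 0.1207] yaw -36.48 F [-0.6 -1.  -2.7] w 0.152 t 7.425 q6 0.78
[[-0.0001, 0.0003, 0.0012, 0.001, -0.001, -0.0, 0.0], [-0.0001, 0.0004, 0.0011, 0.001, -0.0, -0.0, 0.0]]
bar 144 ((470.0270690917969, 92.74089050292969), (65.17451477050781, 27.491390228271484), 54.47385025024414)
```

View pics/hover.png

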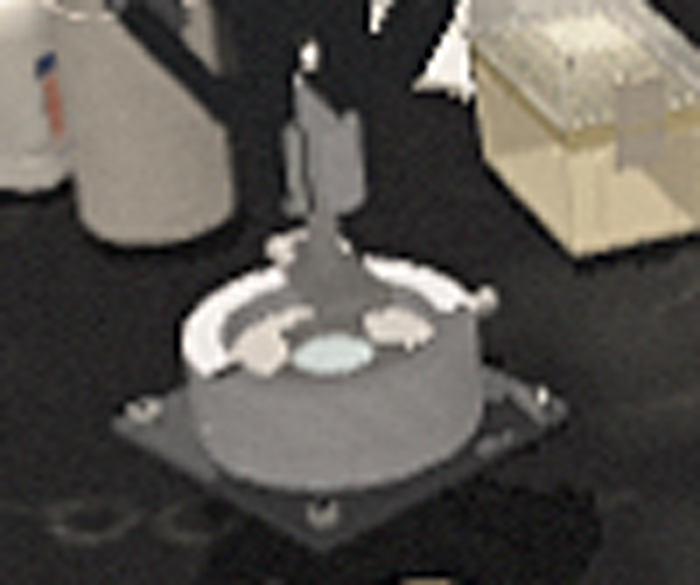

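Scene depth puts the held bar at (470.0, 92.7) mm, against a cell rim centre of (469.8, 93.5) mm. That's aligned to within 1 mm, so I'll descend.

Call:
{"op": "jog_arm", "data": {
  "increments": [
    [0,0.005,0.0005,0,0,0,0],
    [0,0.005,0,0,0,0,0],
    [0,0.004,0,0,0,0,0],
    [0,0.003,0,0,0,0,0],
    [0,0.002,0,0,0,0,0],
    [0,0.0015,0,0,0,0,0],
    [0,0.0015,0,0,0,0,0],
    [0,0,0,0,0,0,0]
  ]
}}

```text
time: 8.43
tool_pos: [0.4715, 0.094, 0.0976]
tcp_rot: [-1.514, 0.498, -0.499]
wrist_force: [-0.1, -1.0, -1.4]
width: 0.156
```

Call:
{"op": "jog_arm", "data": {
  "increments": [
    [0,0.0015,0,0,0,0,0],
    [0,0.0015,0,0,0,0,0]
  ]
}}

```text
time: 8.68
tool_pos: [0.4716, 0.094, 0.0947]
tcp_rot: [-1.514, 0.498, -0.499]
wrist_force: [-0.4, 0.0, -3.3]
width: 0.156
```

Call:
{"op": "jog_arm", "data": {
  "increments": [
    [0,0.0015,0,0,0,0,0],
    [0,0.0015,0,0,0,0,0],
    [0,0.001,0,0,0,0,0],
    [0,0,0,0,0,0,0]
  ]
}}

```text
time: 9.18
tool_pos: [0.4716, 0.094, 0.0907]
tcp_rot: [-1.514, 0.498, -0.499]
wrist_force: [-1.2, 0.2, -1.3]
width: 0.154
```

Call:
{"op": "jog_arm", "data": {
  "increments": [
    [0,0.001,0,0,0,0,0],
    [0,0.001,0,0,0,0,0]
  ]
}}

```text
time: 9.43
tool_pos: [0.4717, 0.094, 0.0907]
tcp_rot: [-1.514, 0.499, -0.498]
wrist_force: [-4.4, -0.6, 7.7]
width: 0.155
```

Seated: the height is as expected and there's about 8 N of contact. Now I'll turn clockwise.

Call:
{"op": "jog_arm", "data": {
  "increments": [
    [0,0,0,0,0.06,0,0],
    [0,0,0,0,0.08,0,0],
    [0,0,0,0,0.08,0,0],
    [0,0,0,0,0.08,0,0],
    [0,0,0,0,0.08,0,0],
    [0,0,0,0,0.08,0,0],
    [0,0,0,0,0.08,0,0],
    [0,0,0,0,0,0,0]
  ]
}}

```text
time: 10.42
tool_pos: [0.4703, 0.0956, 0.0908]
tcp_rot: [-1.366, 0.928, -0.923]
wrist_force: [-0.8, 0.5, -0.7]
width: 0.154
```

```bash
python3 - <<'E'
from h import *
plan([.4717,.094,.0905],-85.9,6,0.0); print(readout.read_state()['torque'])
E
```

```text
at [0.4703 0.0956 0.0908] yaw -68.28 F [-0.8  0.5 -0.7] w 0.154 t 10.425 q6 1.34
[[0.0003, 0.0001, 0.0001, 0.0, 0.051, -0.0, 0.0], [0.0003, 0.0, 0.0001, 0.001, 0.051, -0.0, 0.0], [0.0003, 0.0001, 0.0002, 0.0, 0.051, -0.0, 0.0], [0.0003, 0.0, 0.0002, 0.001, 0.052, -0.001, 0.0], [0.0004, 0.0001, 0.0002, 0.0, 0.051, -0.0, 0.0], [0.0003, 0.0, 0.0002, 0.001, 0.052, -0.001, 0.0]]
[-0.05059715  0.14976903  0.01476951]
```

Call:
{"op": "jog_arm", "data": {
  "increments": [
    [0,0.0003,0,0,0.06,0,0],
    [0,0,0,0,0.06,0,0],
    [0,0,0,0,0.06,0,0],
    [0,0,0,0,0.06,0,0],
    [0,0,0,0,0.04,0,0],
    [0,0,0,0,0,0,0]
  ]
}}

```text
time: 11.18
tool_pos: [0.4702, 0.0959, 0.0908]
tcp_rot: [-1.257, 1.137, -1.131]
wrist_force: [-1.3, 0.3, -0.2]
width: 0.155
```

```bash
python3 - <<'E'
from h import *
plan([.4717,.094,.0905],-91,4,0.0); print(readout.read_state()['torque'])
p=read_camera('scene'); cv2.imwrite('pics/turn.png',cv2.resize(p['img'][170:240,160:245],None,fx=8,fy=8,interpolation=cv2.INTER_CUBIC))
E
```

```text
at [0.4702 0.0959 0.0908] yaw -84.17 F [-1.3  0.3 -0.2] w 0.155 t 11.175 q6 1.62
[[0.0005, 0.0001, 0.0003, 0.001, 0.03, -0.0, 0.0], [0.0005, 0.0001, 0.0003, 0.001, 0.03, -0.001, 0.0], [0.0005, 0.0001, 0.0004, 0.0, 0.03, -0.0, 0.0], [0.0005, 0.0, 0.0004, 0.001, 0.029, -0.001, 0.0]]
[-0.02102616  0.18686588 -0.00136509]
```

View pics/turn.png

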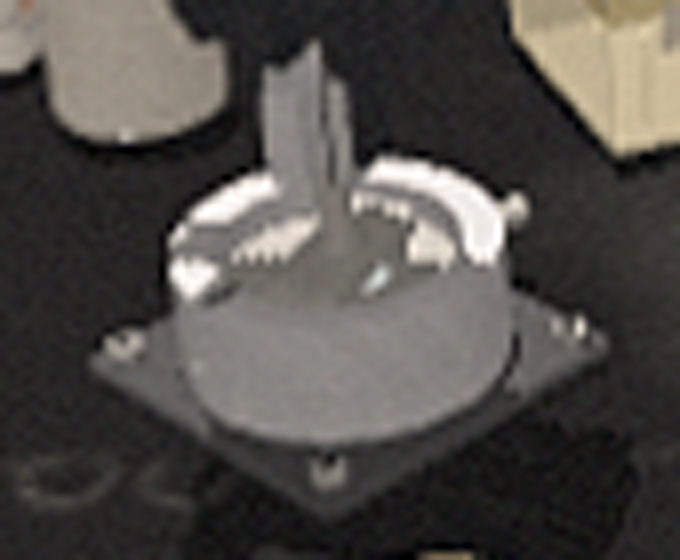

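The spanner is still seated in the recess, and the marks are hidden from this view. I'll keep turning gently until the stop shows in the torque.

Call:
{"op": "jog_arm", "data": {
  "increments": [
    [0,0,0,0,0.03,0,0],
    [0,0,0,0,0.03,0,0],
    [0,0,0,0,0.03,0,0]
  ]
}}

```text
time: 11.6
tool_pos: [0.4702, 0.096, 0.0908]
tcp_rot: [-1.214, 1.206, -1.201]
wrist_force: [-0.7, 0.2, -0.0]
width: 0.158
```

```bash
python3 - <<'E'
from h import *
plan([.4717,.094,.0905],-91,4,0.0); print(readout.read_state()['torque'])
E
```

```text
at [0.4702 0.096  0.0908] yaw -89.54 F [-0.7  0.2 -0. ] w 0.158 t 11.6 q6 1.71
[[0.0005, 0.0001, 0.0004, 0.001, 0.006, -0.0, 0.0], [0.0005, 0.0001, 0.0004, 0.001, 0.007, -0.001, 0.0], [0.0005, 0.0001, 0.0004, 0.001, 0.006, -0.0, 0.0], [0.0005, 0.0, 0.0003, 0.0, 0.007, -0.001, 0.0]]
[0.09777221 0.15967765 0.11017966]
```

Call:
{"op": "jog_arm", "data": {
  "increments": [
    [0,0,0,0,0.03,0,0],
    [0,0,0,0,0.03,0,0]
  ]
}}

```text
time: 11.85
tool_pos: [0.4702, 0.096, 0.0908]
tcp_rot: [-1.185, 1.251, -1.246]
wrist_force: [-1.4, 1.0, -1.0]
width: 0.156
```

```bash
python3 - <<'E'
from h import *
plan([.4717,.094,.0905],-91,4,0.0); print(readout.read_state()['torque'])
E
```

```text
at [0.4702 0.096  0.0908] yaw -93.06 F [-1.4  1.  -1. ] w 0.156 t 11.85 q6 1.77
[[0.0005, 0.0001, 0.0004, 0.001, -0.009, -0.0, 0.0], [0.0005, 0.0001, 0.0004, 0.001, -0.009, -0.0, 0.0], [0.0005, 0.0001, 0.0004, 0.0, -0.009, -0.001, 0.0], [0.0005, 0.0, 0.0004, 0.001, -0.009, -0.0, 0.0]]
[0.30897021 0.24145276 1.27729071]
```

The z torque jumped to 1.3 N·m, which is the stop. I'll give it a short firm press, back off within the hole clearance, and lift.

Call:
{"op": "jog_arm", "data": {
  "increments": [
    [0,0,0,0,0.02,0,0],
    [0,0,0,0,-0.03,0,0],
    [0,0,0,0,-0.03,0,0],
    [0,-0.003,0,0,-0.02,0,0],
    [0,-0.006,0,0,0,0,0],
    [0,-0.008,0,0,0,0,0],
    [0,-0.012,0,0,0,0,0],
    [0,-0.02,0,0,0,0,0],
    [0,-0.02,0,0,0,0,0]
  ]
}}

```text
time: 12.98
tool_pos: [0.4697, 0.0955, 0.1624]
tcp_rot: [-1.215, 1.208, -1.201]
wrist_force: [-0.1, 0.4, -1.9]
width: 0.157
```

```bash
python3 - <<'E'
from h import *
# return above original spot
plan([.4855,-.1443,.158],-8.5,10,0.0)
E
```

```text
at [0.4697 0.0955 0.1624] yaw -89.6 F [-0.1  0.4 -1.9] w 0.157 t 12.975 q6 1.71
[[0.024, 0.0004, 0.0014, 0.0, -0.142, -0.0, 0.0], [0.024, 0.0004, -0.002, 0.0, -0.141, -0.001, 0.0], [0.0234, 0.0004, -0.0053, 0.0, -0.142, -0.0, 0.0], [0.0224, 0.0004, -0.0086, 0.0, -0.141, -0.001, 0.0], [0.021, 0.0005, -0.0117, 0.0, -0.142, -0.001, 0.0], [0.0192, 0.0005, -0.0145, 0.001, -0.141, -0.0, 0.0], [0.0169, 0.0004, -0.0171, 0.0, -0.142, -0.001, 0.0], [0.0143, 0.0005, -0.0193, 0.001, -0.141, -0.0, 0.0], [0.0115, 0.0004, -0.0211, 0.0, -0.142, -0.001, 0.0], [0.0084, 0.0005, -0.0226, 0.001, -0.141, -0.0, 0.0]]
```

Call:
{"op": "jog_arm", "data": {
  "increments": [
    [0.024,0.0004,0.0014,0,-0.142,0,0],
    [0.024,0.0004,-0.002,0,-0.142,0,0],
    [0.0235,0.0004,-0.0055,0,-0.142,0,0],
    [0.0225,0.0004,-0.0085,0,-0.142,0,0],
    [0.021,0.0004,-0.012,0,-0.142,0,0],
    [0.019,0.0004,-0.0145,0,-0.142,0,0],
    [0.017,0.0004,-0.017,0,-0.142,0,0],
    [0.0145,0.0004,-0.0195,0,-0.14,0,0],
    [0.01,0.0004,-0.018,0,-0.11,0,0],
    [0,0,0,0,0,0,0]
  ]
}}

```text
time: 14.22
tool_pos: [0.4938, -0.1234, 0.1719]
tcp_rot: [-1.557, 0.209, -0.23]
wrist_force: [0.2, 1.0, -1.6]
width: 0.153
```

```bash
python3 - <<'E'
from h import *
plan([.4855,-.1443,.158],-8.5,3,0.0)
p=read_camera('top'); cv2.imwrite('pics/cell_after.png',cv2.resize(p['img'][195:270,170:250],None,fx=7,fy=7,interpolation=cv2.INTER_CUBIC))
E
```

```text
at [ 0.4938 -0.1234  0.1719] yaw -16.05 F [ 0.2  1.  -1.6] w 0.153 t 14.225 q6 -0.02
[[-0.0008, 0.0046, -0.0075, -0.001, -0.044, 0.004, 0.0], [-0.0011, 0.0046, -0.0074, -0.001, -0.044, 0.005, 0.0], [-0.0014, 0.0046, -0.0074, -0.002, -0.044, 0.004, 0.0]]
```

View pics/cell_after.png

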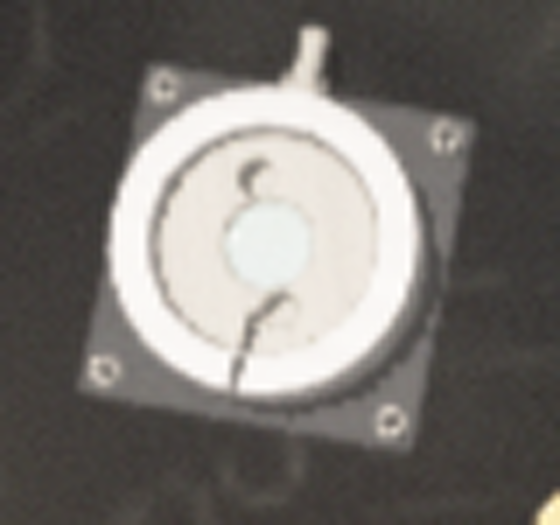

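The ring's mark at about (245,335) now lines up with the rim mark at about (237,370). The ring is home, so I'll return the spanner.

Call:
{"op": "jog_arm", "data": {
  "increments": [
    [-0.001,0.0046,-0.008,-0.001,-0.05,0.005,0],
    [-0.001,0.0046,-0.008,-0.002,-0.048,0.005,0],
    [-0.0015,0.004,-0.0065,-0.002,-0.034,0.004,0],
    [0,0,0,0,0,0,0],
    [0,0,0,0,0,0,0]
  ]
}}

```text
time: 14.9
tool_pos: [0.4852, -0.1401, 0.1602]
tcp_rot: [-1.566, 0.117, -0.118]
wrist_force: [1.1, -0.8, -1.4]
width: 0.152
```

```bash
python3 - <<'E'
from h import *
plan([.4855,-.1443,.1],-8.5,5,0.0)
E
```

```text
at [ 0.4852 -0.1401  0.1602] yaw -8.59 F [ 1.1 -0.8 -1.4] w 0.152 t 14.9 q6 -0.18
[[0.0002, 0.012, -0.0008, -0.0, -0.0, 0.0, 0.0], [0.0002, 0.0121, -0.0008, -0.0, -0.0, 0.0, 0.0], [0.0002, 0.012, -0.0009, -0.0, -0.001, 0.0, 0.0], [0.0002, 0.0121, -0.0008, -0.001, -0.0, 0.0, 0.0], [0.0001, 0.012, -0.0009, -0.0, -0.001, 0.0, 0.0]]
```

Call:
{"op": "jog_arm", "data": {
  "increments": [
    [0.0002,0.012,-0.0015,0,0,0,0],
    [0.0002,0.012,-0.0015,0,0,0,0],
    [0.0002,0.012,-0.001,0,0,0,0],
    [0.0002,0.012,0,0,0,0,0],
    [0,0.01,0,0,0,0,0],
    [0,0,0,0,0,0,0]
  ]
}}

```text
time: 15.65
tool_pos: [0.4846, -0.1433, 0.0971]
tcp_rot: [-1.565, 0.12, -0.117]
wrist_force: [-0.3, 1.2, -2.0]
width: 0.157
```

```bash
python3 - <<'E'
from h import *
plan([.4855,-.1443,.074],-8.5,6,0.0)
E
```

```text
at [ 0.4846 -0.1433  0.0971] yaw -8.64 F [-0.3  1.2 -2. ] w 0.157 t 15.65 q6 -0.19
[[0.0002, 0.0038, -0.0002, -0.0, -0.0, -0.0, 0.0], [0.0002, 0.0039, -0.0001, -0.0, -0.0, -0.0, 0.0], [0.0002, 0.0038, -0.0002, -0.001, -0.001, -0.001, 0.0], [0.0001, 0.0039, -0.0001, -0.0, -0.0, -0.0, 0.0], [0.0002, 0.0038, -0.0002, -0.001, -0.001, -0.001, 0.0], [0.0001, 0.0039, -0.0001, -0.0, -0.0, -0.0, 0.0]]
```

Call:
{"op": "jog_arm", "data": {
  "increments": [
    [0.0003,0.004,-0.0003,0,0,0,0],
    [0.0003,0.004,-0.0003,0,0,0,0],
    [0.0002,0.004,0,0,0,0,0],
    [0,0.004,0,0,0,0,0],
    [0,0.003,0,0,0,0,0],
    [0,0.002,0,0,0,0,0],
    [0,0,0,0,0,0,0]
  ]
}}

```text
time: 16.52
tool_pos: [0.4866, -0.1444, 0.0759]
tcp_rot: [-1.566, 0.118, -0.119]
wrist_force: [-0.5, 0.3, -2.0]
width: 0.158
```

Call:
{"op": "jog_arm", "data": {
  "increments": [
    [0,0.001,0,0,0,0,0],
    [0,0.0008,0,0,0,0,0]
  ]
}}

```text
time: 16.77
tool_pos: [0.4869, -0.1444, 0.0743]
tcp_rot: [-1.566, 0.117, -0.119]
wrist_force: [0.2, -0.5, -3.2]
width: 0.154
```

Call:
{"op": "jog_arm", "data": {
  "increments": [
    [0,0.0008,0,0,0,0,0],
    [0,0.0008,0,0,0,0,0],
    [0,0.0005,0,0,0,0,0],
    [0,0,0,0,0,0,0]
  ]
}}

```text
time: 17.27
tool_pos: [0.4871, -0.1445, 0.0728]
tcp_rot: [-1.566, 0.117, -0.12]
wrist_force: [-0.5, 0.2, -2.4]
width: 0.155
```

Call:
{"op": "jog_arm", "data": {
  "increments": [
    [0,0.0005,0,0,0,0,0],
    [0,0.0005,0,0,0,0,0]
  ]
}}

```text
time: 17.52
tool_pos: [0.4873, -0.1445, 0.0727]
tcp_rot: [-1.566, 0.117, -0.12]
wrist_force: [-2.8, 0.8, 6.0]
width: 0.156
```

It's on the rack floor at the original height with 6 N of contact. Releasing.

Call:
{"op": "jog_arm", "data": {
  "increments": [
    [0,0,0,0,0,0,0.18],
    [0,0,0,0,0,0,0.25],
    [0,0,0,0,0,0,0.45],
    [0,0,0,0,0,0,0.7],
    [0,0,0,0,0,0,1],
    [0,0,0,0,0,0,1],
    [0,0,0,0,0,0,1]
  ]
}}

```text
time: 18.4
tool_pos: [0.4882, -0.1449, 0.0726]
tcp_rot: [-1.567, 0.115, -0.121]
wrist_force: [0.3, -0.0, -0.8]
width: 0.996
```

Call:
{"op": "jog_arm", "data": {
  "increments": [
    [0,-0.02,0,0,0,0,1],
    [0,-0.03,0,0,0,0,1],
    [0,-0.035,0,0,0,0,1],
    [0,-0.035,0,0,0,0,1],
    [0,-0.02,-0.03,0,0,0,1],
    [0,0,-0.05,0,0,0,1],
    [0,0,-0.05,0,0,0,1],
    [0,0,-0.05,0,0,0,1],
    [0,0,-0.04,0,0,0,1],
    [0,0,0,0,0,0,1]
  ]
}}

```text
time: 19.65
tool_pos: [0.4541, -0.3687, 0.2175]
tcp_rot: [-1.569, 0.112, -0.12]
wrist_force: [1.3, 0.8, 0.4]
width: 1.002
```

```bash
python3 - <<'E'
from h import *
p=read_camera('scene'); t=read_camera('top')
a=cv2.resize(p['img'][150:280,160:400],(720,390)); 
cv2.imwrite('pics/end.png',a)
m=np.zeros((384,512),bool); m[185:240,270:330]=1
for c,pp,b in [('top',t,(270,330,185,240)),('scene',p,(260,310,190,260))]:
    m=np.zeros((384,512),bool); m[b[2]:b[3],b[0]:b[1]]=1
    w=maskpts(pp,m,.066,.11); w=w[np.hypot(w[:,0]-.486,w[:,1]+.143)<.05]
    if len(w)>5: print(c,len(w),cv2.minAreaRect(w[:,:2].astype(np.float32)*1000),w[:,2].max())
f=lambda U,V:[(U+.5)/7-.5+170,(V+.5)/7-.5+195]
s=readout.read_state();print(s['time'],s['tool_pos'],s['width'])
cv2.imwrite('pics/end_cell.png',cv2.resize(t['img'][195:270,170:250],None,fx=7,fy=7,interpolation=cv2.INTER_CUBIC))
E
```

```text
top 203 ((490.3743896484375, -141.7020263671875), (60.784175872802734, 15.209949493408203), 81.54794311523438) 0.10423087369891348
scene 334 ((485.17510986328125, -144.0094451904297), (61.115509033203125, 15.346789360046387), 80.82135772705078) 0.0974277027421494
19.75 [ 0.45441375 -0.36610903  0.21723074] 0.9953736231504922
```

View pics/end.png

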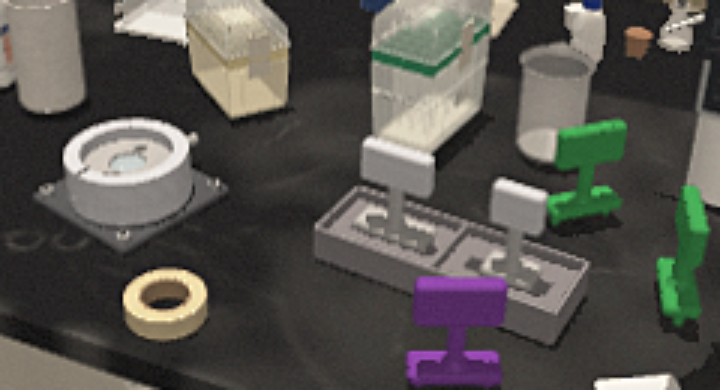

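The larger spanner stands upright in its compartment at about (395,200), and everything else is in place. Handing in.

```bash
python3 -c "
from h import *
print(bot.finish_job())"
```

```text
the job is handed in; nothing more can be done
None
```

The ring is turned clockwise to its stop, and the larger spanner is back upright in its place in the rack. I handed the job in at about 20 s of the 61 s allowed.

- **Turning the ring:** The pins went fully into the holes; the bar met the ring face at the expected height with about 8 N of contact. At the stop the torque jumped from 0.1 to 1.3 N·m. A top picture taken afterwards shows the ring's mark lined up with the rim's mark.
- **Returning the spanner:** It came down to the same height it was picked from, with about 6 N of contact on the rack floor, and I let go. The last picture shows it upright. Depth measurements put it within about 2–3 mm of where it stood before.
- **Other objects:** The small spanner and the green and purple look-alikes look undisturbed. I did not check the steel beaker and the petri dishes at the end; the arm worked clear of them.
- **Disagreement:** The two cameras differed by a steady 4–5 mm in absolute position, but agreed on the distance from spanner to ring to within 1 mm, which is what I relied on.

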